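Fit the twist top back on the pepper grinder

ROBOT

A 6-joint arm with a two-finger parallel gripper is mounted at the origin on the work surface. World frame = base frame: x ahead of the robot, y to its left, z up, the work surface at z = 0. Lengths are in mm, angles in degrees, forces in N, time in s.
With the tool pointing down it reaches from about 350 to 850 mm from the base axis. Payload 8.1 kg.
Tool frame: the origin (TCP) lies midway between the tips of the shut fingers; the grasp point (between the pads) lies 19 mm behind it (hold_point_z is the distance from the TCP to the grasp point, in mm); z points along the fingers, y is the direction in which the jaws open and shut (so a half turn about z gives the same grasp; the last joint's range is limited). The gripper opens to 85 mm and grips with 20 to 120 N. Pads are 22 mm wide; open, the fingers measure 114 mm over their backs; the gripper's body (76 mm by 85 mm) begins 54 mm behind the grasp point. The pads swing forward as they close: fully open they stand 13 mm farther back than shut.
Start: joints at [-4.893, 7.471, 85.268, -0, 87.261, -4.893], TCP at [600.004, 0.022, 231.292] pointing down, gripper open.
Joint ranges: [-169.43, 169.43], [-51.17, 129.36], [1.28, 143.12], [-76.62, 256.62], [0, 156.53], [-152.29, 152.29]. Speed limits (degrees/s): [136.94, 136.94, 159.86, 180, 180, 180].

INTERFACE

Orientations are given as [roll, pitch, yaw] about the fixed x, y, z axes, in that order (R = Rz(yaw) Ry(pitch) Rx(roll)).
In Python, from bench import sense, snapshot, camera_params, hand_in, hold_point_z gives the robot as it stands.
- The arm moves only by the tool servo_tool, never from a script. Its argument "motion" is a list of rows, each a list of 7 numbers: the finger opening in mm, from 0 to 85.4, then the shift along the tool's x, y, z in mm, then the turn, a rotation vector about the tool's x, y, z in rad. A call has 1 to 10 rows; each row shifts and turns the pose as measured when the row begins, along the tool's axes as they then stand; what a row does not reach is not made up. A row lasts 1/10 s, in which the tool goes at most 50 mm and 8.59 degrees, less where a joint would pass 70% of its speed; a pose out of reach is approached as far as the arm can. A call with a gripper value outside its range is refused whole. The fingers move at their own pace and stop on an object; "force" is the grip in N (left out, the last holds). Time passes only in rows, so rows that do not move let the fingers close. It gives the time, the measured TCP pose, the force and the opening at its end, in the units of the state.
- sense(): the state, without advancing time (a new reading comes with each control period).
- snapshot(name): name is "scene" or "side" or "wrist"; returns the picture (480x640x3 uint8, blue, green, red); there is no depth.
- camera_params(name): a dict with "fx", "fy", "cx", "cy" (pixels), "D" ([k1, k2, p1, p2, k3] as OpenCV has them; the pictures are not rectified), "R" (3x3) and "t" (3): a world point X has camera coordinates R X + t; the wrist camera has in their place "tool_from_camera" (4x4, takes a point from camera to tool coordinates, whose origin is the TCP and whose axes are the flange's). Camera axes: x right, y down, z forward; pixel columns grow to the right and rows downward; lengths in mm; the calibration is good to about 2 mm. A picture is of the moment at which its call begins: read the wrist's pose just before it. camera_params takes no time and is no camera call.
- hand_in(): hands the job in, once; it reports no verdict.
The state is a dict: "time": time; "joint_pos": joint angles; "qd": joint speeds; "joint_efforts": joint torques, N m; "tool_pos": TCP position; "tcp_rot": TCP orientation; "ft_force": force on the tool from outside, world axes, zero at the start; "wrist_torque": the same for the moment, N m; "finger_gap": finger opening in mm.
Only numpy, scipy, OpenCV 4.12 (cv2) and the standard library are available. Lean on these libraries where they do the work, as an engineer would, in place of code of your own. Each camera call takes 0.05 s, during which the arm holds its last target. There are 200 camera calls.

TASK

Put the loose dark twist top, which stands on the trivet, back on the dark pepper grinder: set it on the grinder's square shaft, press lightly and turn it slowly until it drops, then ease it down until it sits fully home, upright on the grinder's shoulder, and let go. Be gentle: never push or twist hard against the shaft, stop turning once it has dropped, and leave the salt grinder, the cruet and the butter dish where they are.

Things in the scene. Friction and masses are not known exactly. Their poses are not given: they have to be found in the camera images.
- top: Loose twist top of the pepper grinder, about 100 g: dark upright octagonal prism, 44 mm across flats, 54 mm tall. Origin at the centre of its underside, z up; facet normals at 0, 45, 90 ... degrees from its x. A blind square bore, 14 mm wide, 32 mm deep, opens in the underside, its sides square to the top's x and y. Starts upright on the trivet, underside 8 mm above the sideboard.
- shoulder (a point): Centre of the flat shoulder, 49 mm across, of the headless dark pepper grinder, 96 mm above the sideboard, on the shaft's upright axis. The grinder is fixed in the tray. Home: the top's underside rests on this shoulder, whichever of the four ways round. The axes of this point do not tell how the shaft is turned.
- shaft: The shaft that stands out of the shoulder; origin on its axis at shoulder height, z up. Lower part: a brass square 12 mm wide, up to 16 mm above the shoulder. It enters the bore only when turned to match it within about 10 degrees (again every 90); otherwise the top stops on it, 16 mm above home. Its turn is not measured. It gives downward, 4 N per mm over 4 mm, then is rigid; it turns only stiffly, 0.25 N m.
- tip (a point): Tip of the shaft, on its axis, 28 mm above the shoulder. The steel part above the square is round: 11.8 mm across from 16 to 22 mm above the shoulder, tapering to 6 mm at the tip. It enters the bore at any angle and centres it roughly.
- salt: Salt grinder, complete, loose, pale twin of the pepper grinder: 52 mm across, 138 mm tall, standing on the tray 130 mm from the pepper grinder's axis. Origin at the centre of its underside. Leave alone.
- tray: Fixed marble tray under both grinders, 110 mm (x) by 260 mm (y), 16 mm thick; origin at the centre of its underside; grinders stand at 65 mm to either side along its y.
- trivet: Round steel trivet, 156 mm across, upper face 8 mm above the sideboard, loose, 700 g. Origin at the centre of its underside.
- cruet: Empty glass cruet with stopper, 72 mm across, 178 mm tall, loose; origin at the centre of its underside. Leave alone.
- butter_dish: White ceramic butter dish with its lid on, 115 mm (x) by 190 mm (y), 90 mm tall, loose; origin at the centre of its underside. Leave alone.
Not all that is in view belongs to the job. Leave any orange look-alike of the top alone.

How it is judged:
By the outcome, as a careful person would: the job done as asked, in the order asked, and still so for the second after the job is handed in, with the robot touching nothing.
It also fails if it takes over 56 s, if anything falls off the work surface, if the arm or the gripper's body presses on something with over 40 N, if the wrist force passes 120 N, or if a joint passes its speed limit or range.

## Working session

There is one attempt and no reset: what is moved stays moved. The work goes in short steps, Python scripts to look and compute and a tool call to move; the robot and the scene stay as the last step left them, time stands still between calls to the robot, and variables do not carry over. Pictures are saved under pics/ and viewed, about 8 in all and at most 12, crops included, and the job is handed in when it is done.

Besides the shell and the picture viewer there is one more tool, called after "Request:" as name(argument=value, ...) on one line, values as JSON. servo_tool: Moves the arm, as the interface text tells. Its arguments: {"type":"object","properties":{"motion":{"type":"array"},"force":{"type":"number"}},"required":["motion"]}

```bash
mkdir -p pics
python3 - <<'E'
from bench import *
import cv2
print(sense(), hold_point_z if not callable(hold_point_z) else hold_point_z())
for n in ("scene","side","wrist"):
    cv2.imwrite(f"pics/{n}0.png",snapshot(n)); print(n,camera_params(n))
E
```

```text
{'time': 0.0, 'joint_pos': array([-4.89313759e+00,  7.51407379e+00,  8.53290962e+01,  1.38416039e-03,
        8.72589847e+01, -4.89300217e+00]), 'qd': array([-0.04887426, -0.07682646,  0.03136715,  0.00906281,  0.01564365,
        0.08149489]), 'joint_efforts': array([-1.90700346e-03, -5.69404185e+01, -5.00557995e+01, -2.19391650e-04,
        1.44415747e-02,  7.24149572e-05]), 'tool_pos': array([5.99471190e+02, 7.56314809e-02, 2.30256939e+02]), 'tcp_rot': array([-1.79898335e+02, -1.00907246e-02,  8.99997882e+01]), 'ft_force': array([-0.25533588, -0.24496462, -0.13885916]), 'wrist_torque': array([ 0.01131915,  0.0153528 , -0.04152843]), 'finger_gap': 85.28392940682716} 18.700000000000003
scene {'fx': 499.32592198578055, 'fy': 499.32592198578055, 'cx': 318.39911972506087, 'cy': 237.69388521530172, 'D': array([-0.06099259,  0.        ,  0.        ,  0.        ,  0.        ]), 'R': array([[ 0.13215763,  0.99121722,  0.00477415],
       [ 0.83492682, -0.1087211 , -0.53951545],
       [-0.53425796,  0.07528715, -0.84196216]]), 't': array([ -63.73796966, -434.72188012, 1302.98765511])}
side
[... 235 characters left out ...]
[-0.41452271, -0.57976309, -0.70145968],
       [ 0.42604193,  0.55748293, -0.71253145]]), 't': array([-508.61466962,  342.07932638, 1023.46766442])}
wrist {'fx': 376.60983545594956, 'fy': 376.60983545594956, 'cx': 320.8924028874707, 'cy': 238.59087953557213, 'D': array([-0.03543774,  0.        ,  0.        ,  0.        ,  0.        ]), 'tool_from_camera': array([[-1.24766475e-03, -9.65766440e-01, -2.59410150e-01,
         6.54709446e+01],
       [ 9.99999142e-01, -1.10134745e-03, -7.09375743e-04,
         3.35477349e-01],
       [ 3.99390579e-04, -2.59410812e-01,  9.65766986e-01,
        -1.42863377e+02],
       [ 0.00000000e+00,  0.00000000e+00,  0.00000000e+00,
         1.00000000e+00]])}
```

View pics/scene0.png

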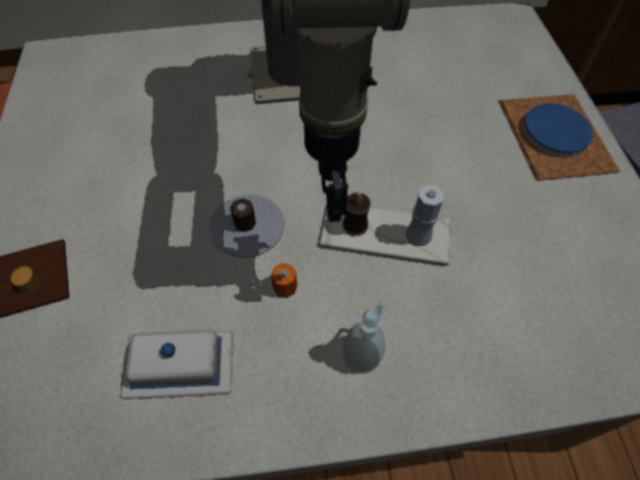

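View pics/side0.png

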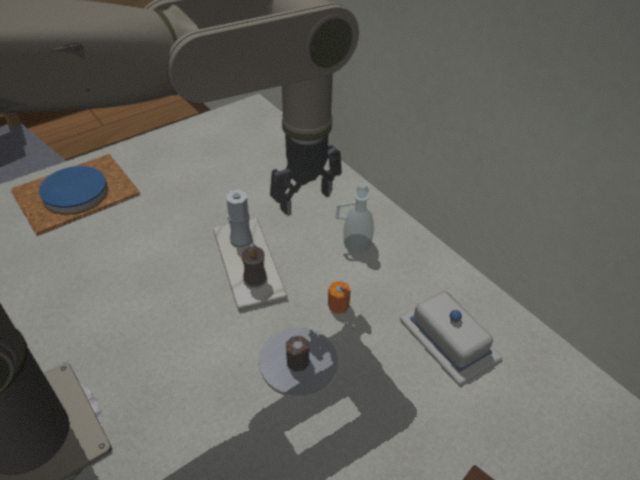

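The scene view shows the dark top at about (242,214) on the trivet, and the headless grinder at (357,205) next to the salt grinder at (425,215). In the side view the top is at (297,350) and the grinder at (253,262). I'll enlarge these for reading pixels.

```bash
cat > h.py <<'E'
import numpy as np, cv2
from bench import *
def ray(n,u,v,st=None):
    c=camera_params(n); K=np.array([[c['fx'],0,c['cx']],[0,c['fy'],c['cy']],[0,0,1]])
    p=cv2.undistortPoints(np.array([[[u,v]]],float),K,c['D'])[0,0]; d=np.array([p[0],p[1],1])
    if n=='wrist':
        from scipy.spatial.transform import Rotation as Ro
        st=st or sense(); T=c['tool_from_camera']; R=Ro.from_euler('xyz',st['tcp_rot'],degrees=True).as_matrix()
        return R@T[:3,3]+st['tool_pos'], R@T[:3,:3]@d
    return -c['R'].T@c['t'], c['R'].T@d
def atz(n,u,v,z,st=None):
    o,d=ray(n,u,v,st); return o+d*(z-o[2])/d[2]
def proj(n,X):
    c=camera_params(n); K=np.array([[c['fx'],0,c['cx']],[0,c['fy'],c['cy']],[0,0,1]])
    return cv2.projectPoints(np.array(X,float).reshape(-1,3),cv2.Rodrigues(c['R'])[0],c['t'],K,c['D'])[0][:,0]
def crop(im,x,y,w,h,s): return cv2.resize(im[y:y+h,x:x+w],None,fx=s,fy=s,interpolation=cv2.INTER_CUBIC)
E
python3 - <<'E'
import cv2,numpy as np
from h import crop
a=cv2.imread('pics/scene0.png');b=cv2.imread('pics/side0.png')
m=np.vstack([np.hstack([crop(a,217,190,50,50,6),crop(a,332,180,50,60,6)[:300]]),np.hstack([crop(b,272,325,50,50,6),crop(b,228,236,50,50,6)])])
m=np.clip(m.astype(float)*1.6,0,255).astype('uint8')
cv2.imwrite('pics/c1.png',m)
E
```

```text
(no output)
```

View pics/c1.png

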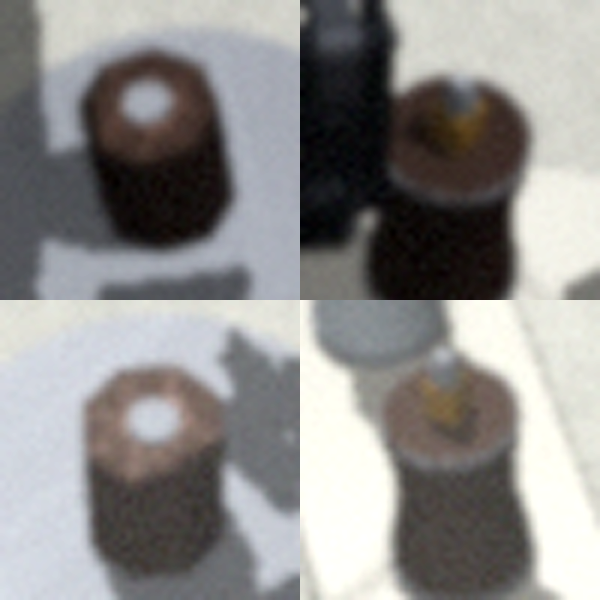

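Run:
```python
from h import *
for l,z,s,d in (("top",62,(242,207.5),(297.5,345.3)),("shoulder",96,(358.3,203),(253,255.7)),("tip",124,(358.7,193),(251.8,244.3)),("tray?",16,(329,210),(284,292)),("orange",54,(284,270),(339,288)),("salt",138,(430,191),(236,195))):
    print(l,atz("scene",*s,z).round(1),atz("side",*d,z).round(1))
```

```text
top [ 469.3 -151.4   62. ] [ 468.9 -153.5   62. ]
shoulder [512.7  72.4  96. ] [509.2  66.7  96. ]
tip [510.2  71.6 124. ] [511.9  72.3 124. ]
tray? [464.9  24.6  16. ] [542.1   2.8  16. ]
orange [616.3 -82.3  54. ] [625.1 -82.3  54. ]
salt [532.8 200.2 138. ] [558.3 211.8 138. ]
```

View pics/wrist0.png

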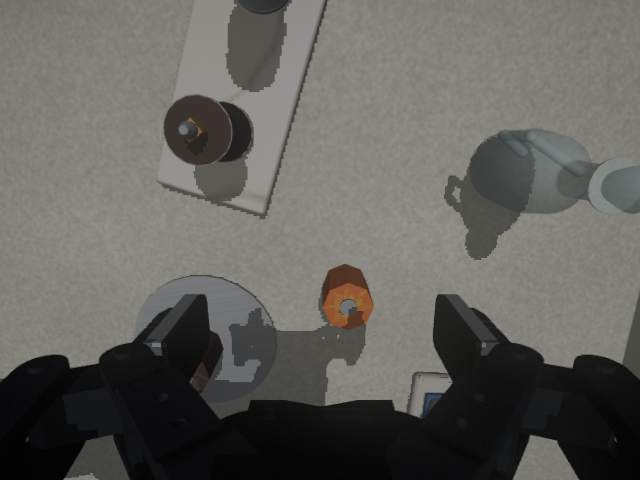

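The wrist view shows the grinder shoulder at (197,129) with its tip at (188,130). Part of the top is hidden behind the left finger, at about (207,360). I'll move above the top.

Request:
servo_tool(motion=[[85, -19, -16, 4, 0, 0, 0], [85, -19, -16, 4, 0, 0, 0], [85, -19, -16, 5, 0, 0, 0], [85, -19, -17, 5, 0, 0, 0], [85, -19, -17, 6, 0, 0, 0], [85, -19, -16, 6, 0, 0, 0], [85, -19, -16, 6, 0, 0, 0], [85, -19, -16, 6, 0, 0, 0], [85, 0, 0, 0, 0, 0, 0]])

```text
time: 1.05
tool_pos: [463.1, -155.6, 183.6]
tcp_rot: [-179.6, -0.1, 90.2]
ft_force: [-0.0, 0.6, 0.2]
finger_gap: 85.3
```

Run:
```python
from h import *
s0={'tool_pos':np.array([599.5,0,230.3]),'tcp_rot':np.array([-179.9,0,90])}
print(atz('wrist',197,129,96,s0).round(1),atz('wrist',188,130,124,s0).round(1))
s=sense();print(s['time'],s['tool_pos'],s['tcp_rot'],proj('scene',s['tool_pos']))
im=snapshot('wrist');cv2.imwrite('pics/w1.png',im);cv2.imwrite('pics/w1c.png',crop(im,240,150,160,140,4))
```

```text
[511.3  71.9  96. ] [514.4  70.6 124. ]
1.05 [ 463.05868142 -155.64441742  183.59778692] [-1.79641511e+02 -9.88969011e-02  9.01608828e+01] [[231.11862562 164.80230564]]
```

View pics/w1c.png

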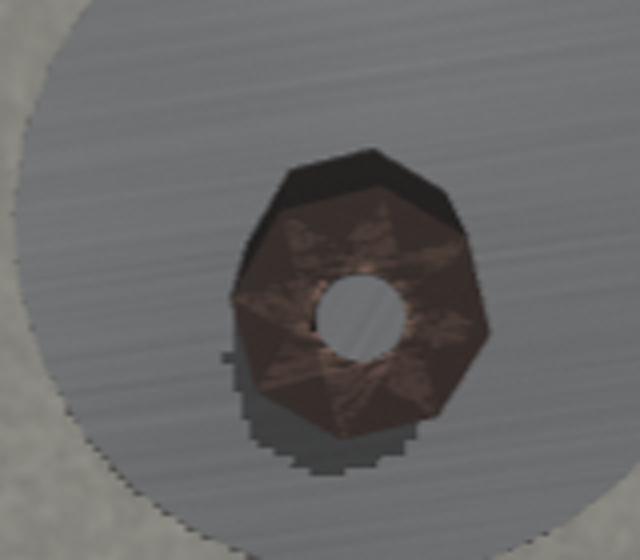

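The crop shows the octagonal face clearly, with vertices such as (380,187), (465,235) and (489,331). I'll get the centre and facet angle from these.

Run:
```python
from h import *
s=sense()
V=[(380,187),(465,235),(489,331),(437,416),(345,437),(261,390),(233,298),(281,213)]
P=np.array([atz('wrist',240+u/4-.375,150+v/4-.375,62,s)[:2] for u,v in V]); c=P.mean(0)
d=P-c;a=np.degrees(np.arctan2(d[:,1],d[:,0]))
print(c,np.hypot(*d.T).round(1),((a+22.5)%45).round(1),s['tcp_rot'])
```

```text
[ 470.17473099 -152.59442006] [23.4 23.5 23.4 23.7 23.4 23.2 23.4 23.5] [14.9 16.1 15.2 13.9 15.5 15.4 15.  15.4] [-1.79712867e+02 -1.19420605e-01  9.01652550e+01]
```

Request:
servo_tool(motion=[[85, 3, 7, 15, 0, 0, 0], [85, 0, 0, 20, 0, 0, -0.09], [85, 0, 0, 20, 0, 0, -0.09], [85, 0, 0, 20, 0, 0, -0.085], [85, 0, 0, 10, -0.004, 0, 0], [85, 0, 0, 0, 0, 0, 0], [85, 0, 0, 0, 0, 0, 0]])

```text
time: 1.8
tool_pos: [476.3, -148.2, 99.6]
tcp_rot: [179.7, -0.1, 105.7]
ft_force: [0.0, -0.1, 0.1]
finger_gap: 85.0
```

Request:
servo_tool(motion=[[85, -2.6, -7.1, 15, 0.005, 0, 0], [85, 0, 0, 12, 0, 0, 0], [85, 0, 0, 8, 0, 0, 0.005], [85, 0, 0, 0, 0, 0, 0], [85, 0, 0, 0, 0, 0, 0]])

```text
time: 2.3
tool_pos: [471.3, -153.5, 63.8]
tcp_rot: [179.8, 0.0, 105.2]
ft_force: [-0.1, 0.5, 0.4]
finger_gap: 85.2
```

Request:
servo_tool(motion=[[85, 1.2, -0.8, 12, 0, 0, 0], [85, 0, 0, 12, 0, 0, 0], [85, 0, 0, 9, 0, 0, 0], [85, 0, 0, 4, 0, 0, 0], [85, 0, 0, 0, 0, 0, 0], [85, 0, 0, 0, 0, 0, 0]])

```text
time: 2.9
tool_pos: [470.1, -152.4, 23.4]
tcp_rot: [179.8, 0.0, 105.2]
ft_force: [0.0, 0.0, 0.4]
finger_gap: 84.9
```

Run:
```python
from h import *
cv2.imwrite('pics/w2.png',snapshot('wrist')); print(sense()['tool_pos'])
```

```text
[ 470.18841974 -152.36049161   23.44832135]
```

View pics/w2.png

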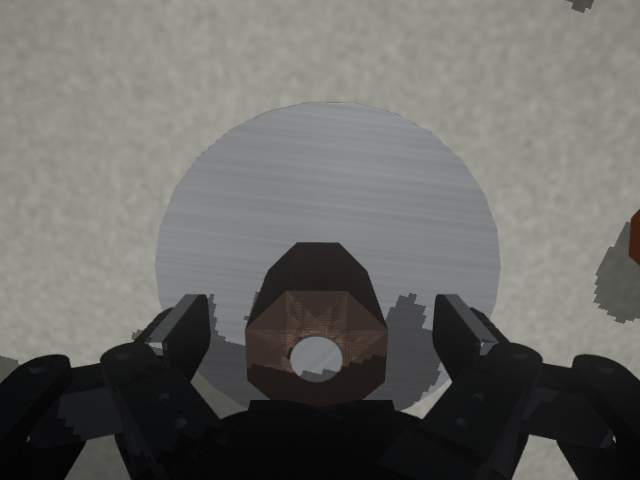

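The top sits between the pads with its facets square to them, about 1.4 mm left of centre. I'll nudge over and grip.

Request:
servo_tool(motion=[[85, 0, -1.3, 0, 0, 0, 0], [40, 0, 0, 0, 0, 0, 0], [40, 0, 0, 0, 0, 0, 0], [40, 0, 0, 0, 0, 0, 0], [40, 0, 0, 0, 0, 0, 0], [40, 0, 0, 0, 0, 0, 0], [40, 0, 0, 0, 0, 0, 0], [40, 0, 0, 0, 0, 0, 0]], force=35)

```text
time: 3.75
tool_pos: [469.9, -153.3, 25.0]
tcp_rot: [179.7, 0.1, 105.2]
ft_force: [0.3, -0.7, 0.5]
finger_gap: 43.6
```

Request:
servo_tool(motion=[[40, 0, 0, -5, 0, 0, 0], [40, 0, 0, -12, 0, 0, 0], [40, 0, 0, -20, 0, 0, 0], [40, 0, 0, -25, 0, 0, 0], [40, 0, 0, -25, 0, 0, 0], [40, 0, 0, -25, 0, 0, 0], [40, 0, 0, -20, 0, 0, 0], [40, 0, 0, -10, 0, 0, 0], [40, 0, 0, 0, 0, 0, 0], [40, 0, 0, 0, 0, 0, 0]])

```text
time: 4.75
tool_pos: [468.1, -152.7, 177.5]
tcp_rot: [179.7, 0.1, 105.2]
ft_force: [-0.3, -0.2, -1.3]
finger_gap: 43.6
```

Request:
servo_tool(motion=[[40, 10, 5, 0, 0, 0, 0], [40, 22, 11, 0, 0, 0, 0], [40, 28, 14, 0, 0, 0, 0], [40, 28, 14, 0, 0, 0, 0], [40, 28, 14, 0, 0, 0, 0], [40, 28, 14, 0, 0, 0, 0], [40, 25, 12, 0, 0, 0, 0], [40, 15, 7, 0, 0, 0, 0], [40, 0, 0, 0, 0, 0, 0], [40, 0, 0, 0, 0, 0, 0]])

```text
time: 5.75
tool_pos: [500.3, 63.3, 163.3]
tcp_rot: [-179.1, -0.5, 105.2]
ft_force: [0.4, -0.0, -1.9]
finger_gap: 43.5
```

Request:
servo_tool(motion=[[40, 3, 7, -2, -0.012, -0.007, 0], [40, 1.5, 4.5, 0, 0, 0, 0], [40, 0, 0, 0, 0, 0, 0], [40, 0, 0, 0, 0, 0, 0]])

```text
time: 6.15
tool_pos: [510.3, 69.3, 164.1]
tcp_rot: [-179.8, -0.0, 105.0]
ft_force: [-0.7, -0.1, -1.8]
finger_gap: 43.3
```

Run:
```python
from h import *
s=sense();print(s['time'],s['tool_pos'],s['tcp_rot'],s['joint_pos'].round(1),s['ft_force'])
a=snapshot('side');b=snapshot('scene')
cv2.imwrite('pics/sd3.png',np.clip(np.hstack([crop(a,205,180,100,120,4),crop(b,310,130,100,120,4)])*1.4,0,255).astype('uint8'))
```

```text
6.15 [510.32542753  69.30468007 164.07251539] [-1.79757839e+02 -3.41849854e-02  1.05002515e+02] [  2.   -3.1 103.2  -0.   80.1 -13. ] [-0.74721128 -0.13476085 -1.7754966 ]
```

View pics/sd3.png

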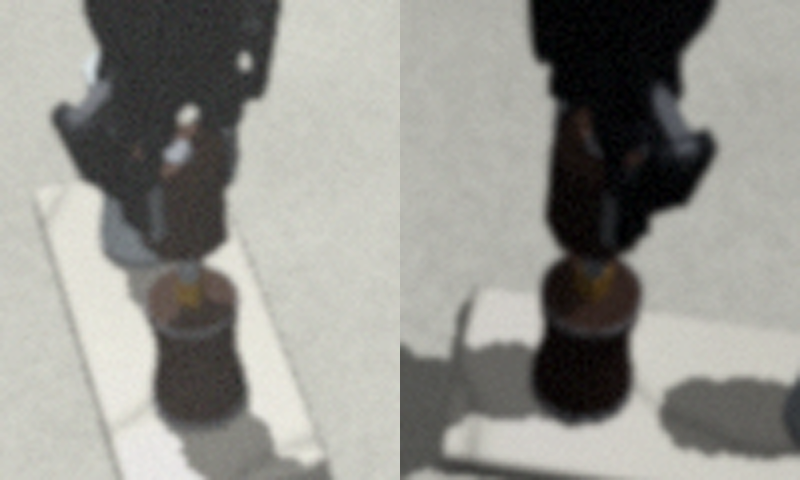

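The top hangs just above the shaft tip in both views. I'll centre it and lower it slowly.

Request:
servo_tool(motion=[[40, 2, 1.8, 4, -0.003, 0, 0], [40, 0, 0, 5, 0, 0, 0], [40, 0, 0, 4, 0, 0, 0], [40, 0, 0, 3, 0, 0, 0], [40, 0, 0, 0, 0, 0, 0], [40, 0, 0, 0, 0, 0, 0]])

```text
time: 6.85
tool_pos: [511.1, 71.3, 146.2]
tcp_rot: [-179.9, -0.0, 104.9]
ft_force: [0.5, -1.1, -1.8]
finger_gap: 43.4
```

Request:
servo_tool(motion=[[40, 0.3, 0.3, 2, 0, 0, 0], [40, 0, 0, 2, 0, 0, 0], [40, 0, 0, 2, 0, 0, 0], [40, 0, 0, 2, 0, 0, 0], [40, 0, 0, 2, 0, 0, 0], [40, 0, 0, 0, 0, 0, 0]])

```text
time: 7.45
tool_pos: [511.5, 71.8, 135.6]
tcp_rot: [-179.9, -0.0, 105.0]
ft_force: [0.4, 0.2, -1.2]
finger_gap: 43.6
```

Request:
servo_tool(motion=[[40, 0, 0, 1.5, 0, 0, 0], [40, 0, 0, 1.5, 0, 0, 0], [40, 0, 0, 1, 0, 0, 0], [40, 0, 0, 1, 0, 0, 0], [40, 0, 0, 0, 0, 0, 0]])

```text
time: 7.95
tool_pos: [511.6, 71.7, 130.3]
tcp_rot: [-179.9, -0.0, 105.0]
ft_force: [-0.3, 0.4, -2.6]
finger_gap: 43.7
```

Request:
servo_tool(motion=[[40, 0, 0, 0.7, 0, 0, 0], [40, 0, 0, 0.7, 0, 0, 0], [40, 0, 0, 0.7, 0, 0, 0], [40, 0, 0, 0, 0, 0, 0]])

```text
time: 8.35
tool_pos: [511.8, 71.7, 128.3]
tcp_rot: [-180.0, -0.0, 105.0]
ft_force: [-1.1, 0.3, 0.3]
finger_gap: 43.5
```

Request:
servo_tool(motion=[[40, 0, 0, 0.6, 0, 0, 0], [40, 0, 0, 0, 0, 0, 0], [40, 0, 0, 0, 0, 0, 0]])

```text
time: 8.65
tool_pos: [511.9, 71.7, 128.2]
tcp_rot: [-180.0, -0.0, 105.0]
ft_force: [-0.3, -0.1, 1.0]
finger_gap: 43.4
```

Run:
```python
from h import *
s=sense();print(s['tool_pos'],s['ft_force'],s['wrist_torque'])
```

```text
[511.85600875  71.69186854 128.20853914] [-0.27998593 -0.08980975  1.03369438] [-0.01944106  0.26531194  0.03714731]
```

Request:
servo_tool(motion=[[40, 0, 0, 0.4, 0, 0, 0.035], [40, 0, 0, 0.2, 0, 0, 0.035], [40, 0, 0, 0.2, 0, 0, 0.035], [40, 0, 0, 0.2, 0, 0, 0.035]])

```text
time: 9.05
tool_pos: [512.6, 71.2, 128.0]
tcp_rot: [179.9, 0.1, 96.7]
ft_force: [-1.9, -1.9, 1.0]
finger_gap: 43.5
```

Request:
servo_tool(motion=[[40, 0, -0.6, 0.3, 0, 0, 0.035], [40, 0, 0, 0.2, 0, 0, 0.035], [40, 0, 0, 0.2, 0, 0, 0.035], [40, 0, 0, 0.2, 0, 0, 0.035]])

```text
time: 9.45
tool_pos: [512.9, 70.6, 128.0]
tcp_rot: [179.8, 0.1, 88.3]
ft_force: [-1.8, -1.6, 1.2]
finger_gap: 43.6
```

Request:
servo_tool(motion=[[40, 0.2, -1, 0.3, 0, 0, 0.035], [40, 0, -0.2, 0.2, 0, 0, 0.035], [40, 0, 0, 0.2, 0, 0, 0.035], [40, 0, 0, 0.2, 0, 0, 0.035]])

```text
time: 9.85
tool_pos: [512.2, 70.6, 127.0]
tcp_rot: [179.7, 0.1, 79.9]
ft_force: [-0.3, -0.5, -1.0]
finger_gap: 43.7
```

Run:
```python
from h import *
s=sense();print(s['tool_pos'],s['ft_force'],s['wrist_torque'])
```

```text
[512.17995373  70.58012237 127.02198905] [-0.32766862 -0.47883671 -1.02645695] [-0.08327765  0.14863142 -0.02204852]
```

Force fell to the free-hanging level and z dropped 1 mm, so it has likely dropped in. I'll stop turning and ease down.

Request:
servo_tool(motion=[[40, 0, 0, 0.8, 0, 0, 0], [40, 0, 0, 0.8, 0, 0, 0], [40, 0, 0, 0.8, 0, 0, 0], [40, 0, 0, 0, 0, 0, 0]])

```text
time: 10.25
tool_pos: [512.0, 70.6, 123.9]
tcp_rot: [179.8, 0.1, 80.0]
ft_force: [-0.5, -0.3, -0.9]
finger_gap: 43.4
```

Request:
servo_tool(motion=[[40, 0, 0, 1, 0.002, 0, 0], [40, 0, 0, 1, 0, 0, 0], [40, 0, 0, 1, 0, 0, 0], [40, 0, 0, 1, 0, 0, 0], [40, 0, 0, 1, 0, 0, 0], [40, 0, 0, 0, 0, 0, 0]])

```text
time: 10.85
tool_pos: [512.0, 70.6, 118.3]
tcp_rot: [179.9, 0.1, 80.1]
ft_force: [-0.3, -0.3, -2.0]
finger_gap: 43.6
```

Request:
servo_tool(motion=[[40, 0, 0, 1, 0, 0, 0], [40, 0, 0, 1, 0, 0, 0], [40, 0, 0, 0.8, 0, 0, 0], [40, 0, 0, 0.5, 0, 0, 0], [40, 0, 0, 0, 0, 0, 0]])

```text
time: 11.35
tool_pos: [512.0, 70.6, 114.8]
tcp_rot: [179.9, 0.1, 80.1]
ft_force: [-0.1, -0.3, -1.0]
finger_gap: 43.2
```

Request:
servo_tool(motion=[[40, 0, 0, 0.5, 0, 0, 0], [40, 0, 0, 0.5, 0, 0, 0], [40, 0, 0, 0.5, 0, 0, 0], [40, 0, 0, 0, 0, 0, 0]])

```text
time: 11.75
tool_pos: [512.1, 70.6, 113.2]
tcp_rot: [179.9, 0.1, 80.1]
ft_force: [0.6, -0.4, -1.2]
finger_gap: 43.6
```

Request:
servo_tool(motion=[[40, 0, 0, 0.4, 0, 0, 0], [40, 0, 0, 0.4, 0, 0, 0], [40, 0, 0, 0, 0, 0, 0]])

```text
time: 12.05
tool_pos: [512.1, 70.6, 113.0]
tcp_rot: [179.9, 0.1, 80.1]
ft_force: [-0.4, -0.1, -0.7]
finger_gap: 43.7
```

Request:
servo_tool(motion=[[40, 0, 0, 0.6, 0, 0, 0], [40, 0, 0, 0.4, 0, 0, 0], [40, 0, 0, 0, 0, 0, 0]])

```text
time: 12.35
tool_pos: [512.1, 70.6, 113.0]
tcp_rot: [179.9, 0.1, 80.1]
ft_force: [-0.5, -0.9, -0.9]
finger_gap: 43.4
```

Run:
```python
from h import *
s=sense();print(s['tool_pos'],s['ft_force'],s['wrist_torque'])
a=snapshot('side');b=snapshot('scene')
cv2.imwrite('pics/sd4.png',np.clip(np.hstack([crop(a,205,180,100,120,4),crop(b,310,130,100,120,4)])*1.4,0,255).astype('uint8'))
```

```text
[512.10937828  70.57761931 113.02133912] [-0.46128174 -0.93313404 -0.87483418] [-0.10186574  0.25235136 -0.02978974]
```

View pics/sd4.png

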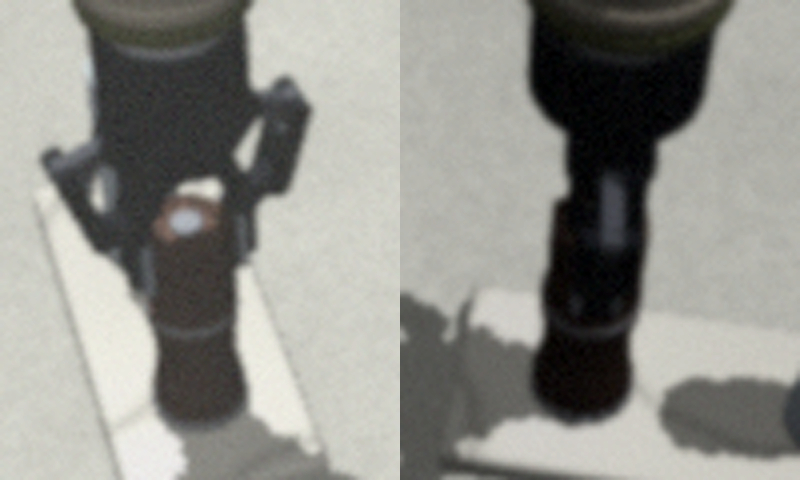

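It sits down on the shoulder, upright, and the descent has stalled at z = 113.0 (16 mm below square contact). I'll release and retreat straight up.

Request:
servo_tool(motion=[[50, 0, 0, 0, 0, 0, 0], [60, 0, 0, 0, 0, 0, 0], [75, 0, 0, 0, 0, 0, 0], [85, 0, 0, 0, 0, 0, 0], [85, 0, 0, 0, 0, 0, 0], [85, 0, 0, 0, 0, 0, 0], [85, 0, 0, 0, 0, 0, 0]])

```text
time: 13.15
tool_pos: [513.0, 70.7, 112.8]
tcp_rot: [179.8, 0.0, 80.1]
ft_force: [0.6, 0.3, -0.2]
finger_gap: 85.1
```

Request:
servo_tool(motion=[[85, 0, 0, -5, 0, 0, 0], [85, 0, 0, -12, 0, 0, 0], [85, 0, 0, -18, 0, 0, 0], [85, 0, 0, -18, 0, 0, 0], [85, 0, 0, -18, 0, 0, 0], [85, 0, 0, -18, 0, 0, 0], [85, 0, 0, -10, 0, 0, 0], [85, 0, 0, -5, 0, 0, 0], [85, 0, 0, 0, 0, 0, 0], [85, 0, 0, 0, 0, 0, 0]])

```text
time: 14.15
tool_pos: [512.8, 70.9, 226.7]
tcp_rot: [179.6, -0.0, 80.1]
ft_force: [-0.2, -1.1, 0.3]
finger_gap: 85.0
```

Run:
```python
from h import *
s=sense();print(s['time'],s['tool_pos'],s['ft_force'],s['finger_gap'])
a=snapshot('side');b=snapshot('wrist')
m=np.hstack([crop(a,190,170,130,140,3),cv2.resize(b,(400,300))[:300].copy() if 0 else cv2.copyMakeBorder(cv2.resize(b,(400,300)),0,120,0,0,cv2.BORDER_CONSTANT)])
cv2.imwrite('pics/e5.png',np.clip(m*1.3,0,255).astype('uint8'))
for Z in (96,150): print(Z,(proj('side',[[511.8,71.2,Z]])[0]-[190,170])*3)
```

```text
14.15 [512.8327254   70.91266901 226.67118848] [-0.24778589 -1.06597578  0.26394084] 84.98816091704866
96 [188.79410514 251.73229076]
150 [183.63831435 197.1809785 ]
```

View pics/e5.png

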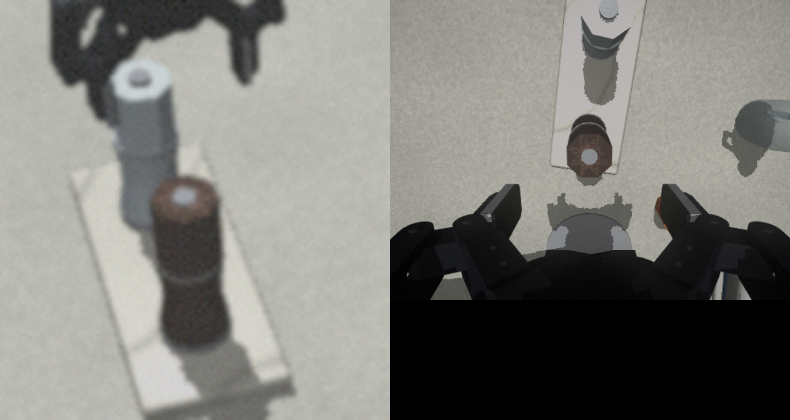

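The top sits upright and flush on the shoulder. Its upper face shows at (184,196) in the crop, and a top fully home at z = 150 should show at (184,197). The gripper is clear and the salt grinder is still standing.

```bash
python3 -c "from bench import hand_in; print(hand_in())"
```

```text
the job is handed in; nothing more can be done
None
```

The twist top is back on the pepper grinder, fully home and upright. I let go, backed the gripper clear above it, and handed the job in at about 14 s of the allowed 56 s.

- **Turning and drop:** I set the top on the shaft and pressed with about 3 N. I turned it about 25° in small steps until the force fell away and it dropped about 1 mm, then stopped turning.
- **Easing down:** I lowered it about another 14 mm. It stopped at tool height 113.0 mm, about 16 mm below where it first met the square, which matches the depth given for home. The force readings stayed at about 3 N or less.
- **Final check:** In the last side view the top's upper face is within about 1 pixel of where a fully seated top should appear.
- **Other objects:** The salt grinder is still standing in the last pictures. I did not measure the salt grinder, cruet or butter dish again, but the arm never went near the cruet or the dish.
- **Small disagreement:** While turning, the tool drifted sideways by about 1 mm, with about 2.7 N of side force. I corrected it on the way.

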